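# Turn a test cartridge in the tipping tray and press it into its foam case

### The job

The test cartridge lies face down in the tipping tray. Without turning it by hand, swing the tray over by its bar handle until the cartridge tumbles onto its back, face up, in the other pan; then lift it out and press it fully home, face up, into the snug slot of the foam case (either way round). Leave the pump, spray and dropper bottles standing where they are, and let go of everything.

Things in the scene. Friction and masses are not known exactly. Their poses are not given: they have to be found in the camera images.
- stand: Fixed grey stand of the tipping tray: base plate 150 x 150 mm, origin under its centre, side cheeks 64 mm either side of the middle, 81 mm high. It carries the grey tray: two flat pans joined at a right angle along the hinge axis (in their inner corner), the first 85 mm and the second 100 mm long from the corner, both 98 mm wide inside, side rims 10 mm high, 4 mm thick.
- tray (a joint): Tray angle (rad): 0 as found, stop at 1.4; it grows as the handle swings up and over. At 0 the first pan rises at 40 deg from the corner, the second at 50 deg. At 0.873 the second is level, the first upright; beyond, the first overhangs and the cartridge topples onto the second (by 1.25). Stiff hinge: stays where left, takes 3 to 10 N at the handle.
- tray_handle (a point): Middle of the tray's round steel bar handle, 10 mm thick, 88 mm long between its two side arms, parallel to the hinge axis and 150 mm from it: 60 mm beyond the first pan's end and 40 mm below that pan's plane, so that it leaves the second pan free above. y lies along the bar; turns with the tray.
- tray_hinge (a point): Point on the hinge axis, mid-width, 75 mm above the table; fixed. y: the hinge axis, about +y of which the tray swings over. x: level, the way the handle travels; the first pan (with handle and cartridge) is on the -x side, the second on the +x side. z: up.
- tray_pan (a point): Middle of the inner surface of the second pan, 50 mm from the corner; turns with the tray. Beyond 0.873 this pan slopes down, away from the corner, to an end lip 6 mm high; the tumbled cartridge may lie anywhere between corner and lip, lengthwise.
- cartridge_center (a point): Centre of the white plastic test cartridge, 70 x 26 x 12 mm, about 30 g. x is along the 70 mm, y along the 26 mm, z points out of its face (the side with a round dark sample well and a grey window; the back is plain). At the start its face is down on the first pan, its length up the slope, its end against the second pan.
- slot (a point): Centre of the slot's mouth in the dark foam of the fixed white case (118 x 168 mm), 35 mm above the table; the rim stands 2 mm higher. z up. Slot 74 mm along y, 30 mm along x, 10 mm deep, bevelled. Springy pads at its ends (1.5 mm overlap each) stop a cartridge merely laid in, about 3 mm down; pressing it home takes about 6 to 14 N. Home, its top is 2 mm above the foam.
- pump: Clear pump bottle of hand gel, 70 x 45 mm, 173 mm tall, origin under its centre. Leave alone.
- spray: Clear round spray bottle, 48 mm across, 195 mm tall, origin under its centre. Leave alone.
- dropper: Small dropper bottle, 26 mm across, 55 mm tall, origin under its centre. Leave alone.
There are look-alikes about, which are no part of the job. Leave any yellow look-alike of the part that bears cartridge_center alone. Of the things like the part that bears slot, leave any that is purple; of the rest the smaller one is meant.

How it is judged:
On the way:
1. the cartridge has tumbled and lies face up in the second pan of the swung-over tray, not touched by the fingers (value of joint tray above 0.7 rad and angle between cartridge_center's own z axis and vertical below 0.65 rad and distance between cartridge_center and tray_pan below 0.045 m and contact force between the fingers and cartridge below 0.2 N), for 0.2 s.
At the end, for the whole second after the job is handed in: The cartridge sits in the slot of the foam case, face up within 0.12 rad, within 5 mm of the slot's centre and 0.1 rad of its direction (either way round), pressed to the floor of the slot within 1.8 mm, at rest (angle between cartridge_center's own z axis and vertical below 0.12 rad and z of cartridge_center in the frame of slot between -0.008 and -0.0022 m and horizontal distance between cartridge_center and slot below 0.005 m and angle between the x axis of cartridge_center and the y axis of slot, either way round below 0.1 rad and linear speed of cartridge below 0.02 m/s); the robot touches nothing.
It fails at once if the pump bottle is knocked over or pushed more than 40 mm from its place (angle between pump's own z axis and vertical above 0.6 rad or distance of pump from where it was at the start of the episode above 0.04 m).
It fails at once if the spray bottle is knocked over or pushed more than 40 mm from its place (angle between spray's own z axis and vertical above 0.6 rad or distance of spray from where it was at the start of the episode above 0.04 m).
It fails at once if the dropper bottle is knocked over or pushed more than 40 mm from its place (angle between dropper's own z axis and vertical above 0.6 rad or distance of dropper from where it was at the start of the episode above 0.04 m).
It also fails if it takes over 67 s, if anything falls off the work surface, if the arm or the gripper's body presses on something with over 40 N, if the wrist force passes 120 N, or if a joint passes its speed limit or range.

### The arm

A 6-joint arm with a two-finger parallel gripper is mounted at the origin on the work surface. World frame = base frame: x ahead of the robot, y to its left, z up, the work surface at z = 0. Lengths are in m, angles in rad, forces in N, time in s.
With the tool pointing down it reaches from about 0.35 to 0.975 m from the base axis. Payload 7.1 kg.
Tool frame: the origin (TCP) lies midway between the tips of the shut fingers; the grasp point (between the pads) lies 19 mm behind it; z points along the fingers, y is the line along which they close (so a half turn about z gives the same grasp; the last joint's range is limited). The gripper opens to 88 mm and grips with 3 to 60 N. Pads are 20 mm wide; open, the fingers measure 115 mm over their backs; the gripper's body (75 mm by 178 mm) begins 61 mm behind the grasp point.
Start: joints at [-1.322, 0.423, 1.63, -0, 1.089, -0.019], TCP at [0.165, -0.603, 0.199] pointing down, gripper open.
Joint ranges: [-3, 3], [-0.9, 2.11], [0.09, 2.58], [-1.31, 4.45], [0.11, 2.69], [-2.54, 2.54]. Speed limits (rad/s): [2.39, 2.39, 3.01, 3.14, 3.14, 3.14].

### API

Orientations are given as a unit quaternion [w, x, y, z].
In Python, from station import move_pose, movel, movej, command_gripper, wait, inverse_kinematics, read_camera, camera_info, MotionError, job_done, get_time, get_joint_pos, get_qvel, get_effort, get_tcp_pos, get_ee_rot, get_ft_force, get_ft_torque, get_grip_width, get_finger_force gives the robot as it stands. Calls block until the motion is done:
- move_pose(position, orientation): joint-space move of the TCP to a pose.
- movel(position, frame=None, v=0.15, until_force=None): straight line of the TCP; frame=None keeps the orientation; v is the mean speed in m/s. With until_force (N) it stops when the force on the tool has changed by that much, and returns True; else False.
- movej(angles): joint-space move.
- command_gripper(opening): opening from 0.0 (shut) to 1.0 (fully open); the grip force is fixed at half the most; returns when the fingers have stopped.
- wait(seconds).
- inverse_kinematics(position, orientation): joint angles nearest the present ones, or None.
- read_camera(name): name is "side" or "top" or "wrist"; returns the picture (384x512x3 uint8, red, green, blue); there is no depth.
- camera_info(name): a dict with "intrinsics" (3x3 intrinsics, pixels), "dist" ([k1, k2, p1, p2, k3] as OpenCV has them; the pictures are not rectified), "T" (4x4, takes a point from camera to world coordinates); the wrist camera has in their place "tool_from_camera" (4x4, takes a point from camera to tool coordinates, whose origin is the TCP and whose axes are the flange's). Camera axes: x right, y up, looking along -z (the intrinsics and any distortion apply to the point x, -y, -z); pixel columns grow to the right and rows downward; lengths in m; the calibration is good to about 2 mm. A picture is of the moment at which its call begins: read the wrist's pose just before it. camera_info takes no time and is no camera call.
A pose or a line that the arm cannot do raises MotionError and nothing moves.
- job_done(): hands the job in; it is judged then, once.
Readings, each from a call of its own:
- get_time(): time.
- get_joint_pos(): joint angles.
- get_qvel(): joint speeds.
- get_effort(): joint torques, N m.
- get_tcp_pos(): TCP position.
- get_ee_rot(): TCP orientation.
- get_ft_force(): force on the tool from outside, world axes, zero at the start.
- get_ft_torque(): the same for the moment, N m.
- get_grip_width(): opening from 0.0 (shut) to 1.0 (fully open).
- get_finger_force(): force on a finger pad.
Only numpy, scipy, OpenCV 4.12 (cv2) and the standard library are available. Lean on these libraries where they do the work, as an engineer would, in place of code of your own. Each camera call takes 0.05 s, during which the arm holds its last target. There are 200 camera calls.

## Working session

There is one attempt and no reset: what is moved stays moved. The work goes in short steps, each a Python script; the robot and the scene stay as the last script left them, time stands still between calls to the robot, and variables do not carry over. Pictures are saved under pics/ and viewed, at most 13 in all, crops included, and the job is handed in when it is done.

```bash
mkdir -p pics; ls; python3 - <<'E'
from station import *
import cv2,numpy as np
for n in ["side","top","wrist"]:
    im=read_camera(n); np.save(f"pics/{n}0.npy",im)
    cv2.imwrite(f"pics/{n}0.png",cv2.resize(im[...,::-1],(800,600),interpolation=cv2.INTER_CUBIC))
    i=camera_info(n); print(n,{k:np.round(v,4).tolist() for k,v in i.items()})
print(get_time(),get_tcp_pos(),get_ee_rot())
E
```

```text
pics
side {'intrinsics': [[360.7526, 0.0, 258.4975], [0.0, 360.7526, 191.2934], [0.0, 0.0, 1.0]], 'dist': [0.0215, 0.0, 0.0, 0.0, 0.0], 'T': [[-0.9743, 0.1594, -0.1591, 0.2862], [-0.2251, -0.7019, 0.6757, 0.9573], [-0.004, 0.6942, 0.7198, 1.0072], [0.0, 0.0, 0.0, 1.0]]}
top {'intrinsics': [[436.1375, 0.0, 261.3043], [0.0, 436.1375, 182.4006], [0.0, 0.0, 1.0]], 'dist': [0.0264, 0.0, 0.0, 0.0, 0.0], 'T': [[0.0246, 0.9955, -0.092, 0.3864], [-0.9996, 0.0233, -0.0149, 0.115], [-0.0127, 0.0924, 0.9956, 1.311], [0.0, 0.0, 0.0, 1.0]]}
wrist {'intrinsics': [[342.4223, 0.0, 258.1185], [0.0, 342.4223, 196.6342], [0.0, 0.0, 1.0]], 'dist': [-0.0089, 0.0, 0.0, 0.0, 0.0], 'tool_from_camera': [[0.0011, 0.9701, 0.2425, 0.0672], [1.0, -0.001, -0.0005, -0.0], [-0.0002, 0.2425, -0.9701, -0.186], [0.0, 0.0, 0.0, 1.0]]}
0.15 [ 0.16529774 -0.60229016  0.19799625] [-5.66644348e-04  9.91047970e-01  1.33505037e-01 -6.74469194e-05]
```

View pics/side0.png

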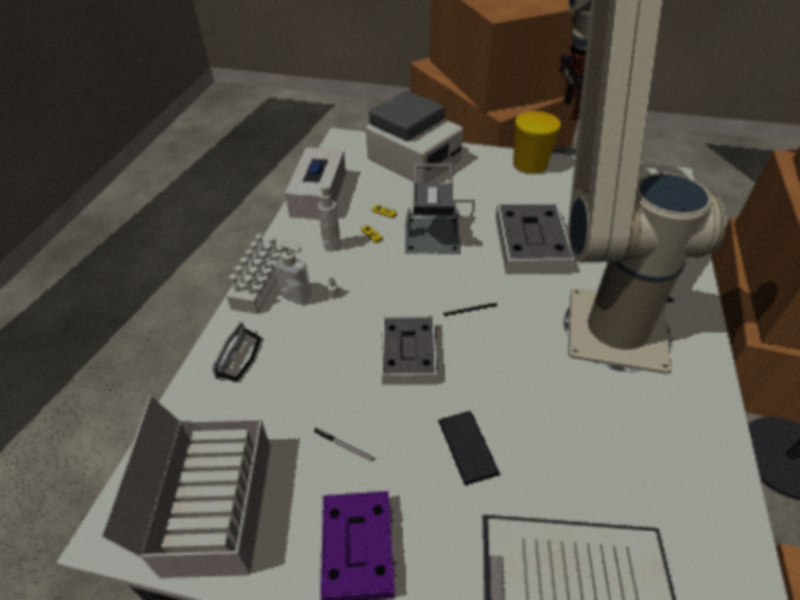

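View pics/top0.png

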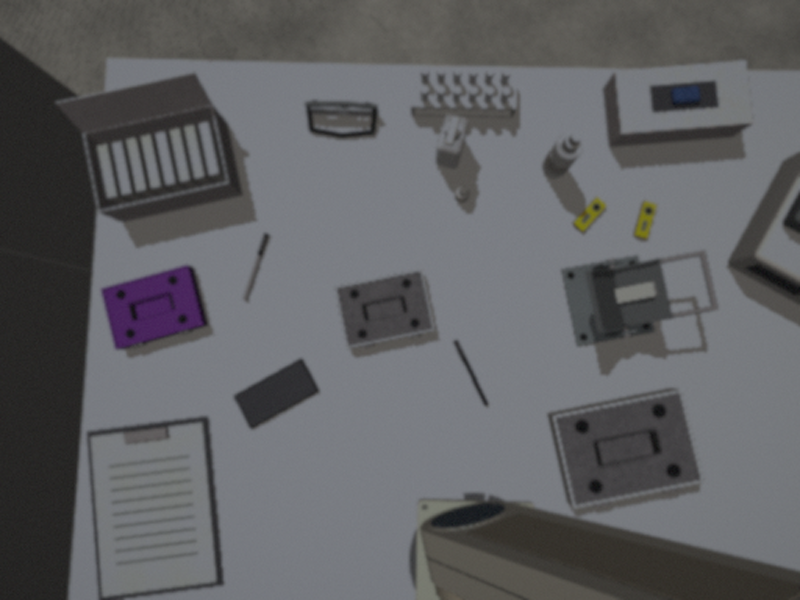

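The tray is at about (620,295) in the top view, with its bar at (710,280). There are three cases: purple (155,305), small grey (385,308) and large grey (625,448). The small grey one fits, since it is the smaller of the two that aren't purple. The white cartridge on the first pan is at (635,292), and the yellow look-alikes at (590,215) and (645,220) stay where they are. I'll confirm this in one enlarged composite.

```bash
python3 - <<'E'
import cv2,numpy as np
t=np.load("pics/top0.npy");s=np.load("pics/side0.npy")
c=lambda im,x,y,w,h,k:cv2.resize(im[y:y+h,x:x+w],(w*k,h*k),interpolation=cv2.INTER_CUBIC)
a=np.hstack([c(t,350,155,114,75,4)[:, :400] if 0 else c(t,355,155,110,75,4), c(t,210,170,75,75,4)])
b=np.hstack([c(s,255,100,55,65,6), c(s,240,195,45,55,6)[:330].repeat(1,0) if 0 else cv2.copyMakeBorder(c(s,240,195,45,55,6),0,60,0,0,cv2.BORDER_CONSTANT)])
b=cv2.copyMakeBorder(b[:300],0,0,0,a.shape[1]-b.shape[1],cv2.BORDER_CONSTANT)
o=np.vstack([a,b]);print(o.shape);o=cv2.convertScaleAbs(o,alpha=1.5);cv2.imwrite("pics/comp.png",o[...,::-1])
E
```

```text
(600, 740, 3)
```

View pics/comp.png

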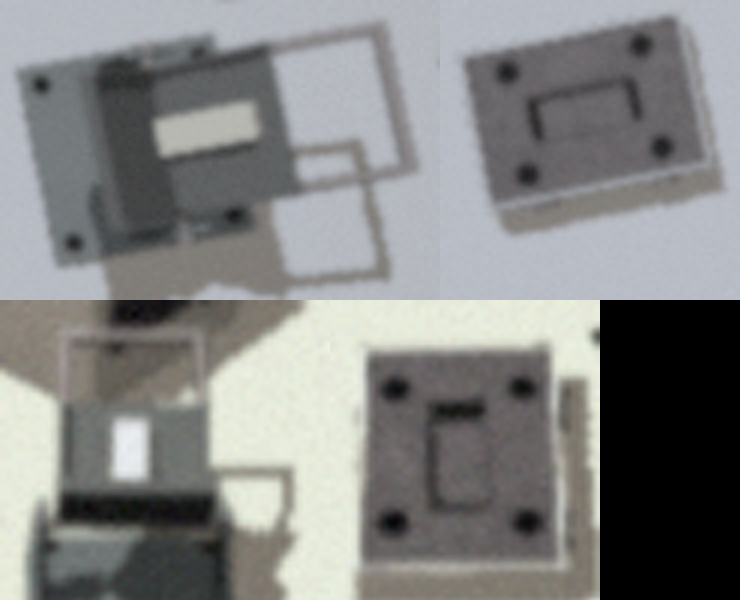

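The crop confirms the small case: four dots with a slot centred at crop (586,110) in the top view and (460,455) in the side view. The bar runs from (380,30) to (410,168) in the top crop and from (62,335) to (200,335) in the side crop. Next I triangulate.

```bash
cat > h.py <<'E'
from station import *
import cv2,numpy as np
from scipy.spatial.transform import Rotation as R
F=np.diag([1,-1,-1,1.])
def pose(n):
    """OpenCV camera->world"""
    i=camera_info(n)
    if n!="wrist": return i["T"]@F
    T=np.eye(4);q=get_ee_rot();T[:3,:3]=R.from_quat(np.r_[q[1:],q[0]]).as_matrix();T[:3,3]=get_tcp_pos()
    return T@i["tool_from_camera"]@F
def ray(n,uv,T=None):
    i=camera_info(n);T=pose(n) if T is None else T
    p=cv2.undistortPoints(np.array([[uv]],float),i["intrinsics"],i["dist"])[0,0]
    d=T[:3,:3]@np.r_[p,1];return T[:3,3],d/np.linalg.norm(d)
def atz(r,z): o,d=r;return o+d*(z-o[2])/d[2]
def tri(*rays):
    A=sum(np.eye(3)-np.outer(d,d) for o,d in rays);b=sum((np.eye(3)-np.outer(d,d))@o for o,d in rays)
    p=np.linalg.solve(A,b);return p,max(np.linalg.norm((np.eye(3)-np.outer(d,d))@(p-o)) for o,d in rays)
def proj(n,P,T=None):
    i=camera_info(n);T=np.linalg.inv(pose(n) if T is None else T)
    return cv2.projectPoints(np.atleast_2d(P).astype(float),cv2.Rodrigues(T[:3,:3])[0],T[:3,3],i["intrinsics"],i["dist"])[0][:,0]
def down(yaw,tilt=0.):
    """quat, tool z down, tool x at heading yaw; tilt>0 leans the body towards -? along tool x (rot about tool y)"""
    x=np.array([np.cos(yaw),np.sin(yaw),0]);z=np.array([0,0,-1.]);y=np.cross(z,x)
    q=(R.from_matrix(np.c_[x,y,z])*R.from_euler('y',tilt)).as_quat();return np.r_[q[3],q[:3]]
def snap(n,name):
    T=pose(n);im=read_camera(n);np.savez(f"pics/{name}.npz",im=im,T=T)
    cv2.imwrite(f"pics/{name}.png",cv2.resize(cv2.convertScaleAbs(im[...,::-1],alpha=1.4),(800,600),interpolation=cv2.INTER_CUBIC));return im,T
E
python3 - <<'E'
from h import *
np.set_printoptions(precision=4,suppress=True)
tc=lambda x,y:ray("top",(355+x/4-.4,155+y/4-.4)); t2=lambda x,y:ray("top",(210+(x-440)/4-.4,170+y/4-.4))
sc=lambda x,y:ray("side",(255+x/6-.4,100+(y-300)/6-.4)); s2=lambda x,y:ray("side",(240+(x-330)/6-.4,195+(y-300)/6-.4))
a=tri(tc(380,30),sc(65,335));b=tri(tc(410,168),sc(200,335));print(a,b,np.linalg.norm(a[0]-b[0]))
print("cart",tri(tc(207,130),sc(130,448)))
for p,q in [((508,72),(523,522)),((641,45),(523,388)),((661,147),(396,388)),((528,175),(394,522)),((586,110),(460,455))]: print(tri(t2(*p),s2(*q)))
print("base holes z~.008",[atz(tc(*p),.008) for p in [(40,85),(73,243)]], [atz(tc(*p),.005) for p in [(18,70),(57,267)]])
for n,z in [("spray",(567,150)),("dropper",(463,195)),("pump",(452,155))]: print(n,atz(ray("top",np.array(z)*.64),0.03))
E
```

```text
(array([ 0.5637, -0.3719,  0.1364]), np.float64(0.0021626808651821925)) (array([ 0.4695, -0.3894,  0.1389]), np.float64(0.0005555821220656326)) 0.09586319587386288
cart (array([ 0.4939, -0.2596,  0.127 ]), np.float64(0.0017399514983329307))
(array([0.449 , 0.2316, 0.0516]), np.float64(0.03625784896103932))
(array([0.4696, 0.1357, 0.0529]), np.float64(0.037338259165621585))
(array([0.4712, 0.1304, 0.0347]), np.float64(0.03789046473154581))
(array([0.4485, 0.2272, 0.034 ]), np.float64(0.03789890804089489))
(array([0.4602, 0.1777, 0.0329]), np.float64(0.00011884381544788982))
base holes z~.008 [array([ 0.5337, -0.1739,  0.008 ]), array([ 0.4164, -0.1985,  0.008 ])] [array([ 0.545 , -0.1581,  0.005 ]), array([ 0.3984, -0.1874,  0.005 ])]
spray [ 0.7711 -0.1629  0.03  ]
dropper [0.6796 0.0341 0.03  ]
pump [0.7571 0.0565 0.03  ]
```

The bar's height of 0.138 matches the expected 0.1375, and the hinge and slot heights fit too. Now I grip the bar and swing it along its arc.

```bash
cat >> h.py <<'E'
YAW=0.192; HX=np.array([-np.sin(YAW),np.cos(YAW),0]); HY=np.array([-np.cos(YAW),-np.sin(YAW),0]); UP=np.array([0,0,1.])
BAR=np.array([.5166,-.3806,.1377]); PHI0=np.radians(40)-np.arctan2(40,145); RH=.1504
HINGE=BAR+RH*np.cos(PHI0)*HX; HINGE[2]=.075
def bar(th): a=PHI0+th;return HINGE+RH*(-np.cos(a)*HX+np.sin(a)*UP)
E
python3 - <<'E'
from h import *
q=down(YAW)
command_gripper(.6)
p=BAR-.019*UP
move_pose(p+.11*UP,q); print("above",get_time())
print(movel(p,v=.15,until_force=8)); command_gripper(0); print(get_grip_width(),get_finger_force(),get_ft_force(),get_tcp_pos())
for th in np.linspace(0,1.28,11)[1:]:
    movel(bar(th)-.019*UP,v=.12)
    print(round(th,2),np.round(get_ft_force(),1),round(get_finger_force(),1))
print(get_time(),HINGE); snap("side","side1"); snap("top","top1")
E
python3 - <<'E'
import cv2,numpy as np
t=np.load("pics/top1.npz")["im"];s=np.load("pics/side1.npz")["im"]
c=lambda im,x,y:cv2.resize(im[y:y+100,x:x+100],(400,400),interpolation=cv2.INTER_CUBIC)
cv2.imwrite("pics/c1.png",cv2.convertScaleAbs(np.hstack([c(t,345,145),c(s,235,85)])[...,::-1],alpha=1.5))
E
```

```text
above 2.4083
False
0.00396701388310919 0.7336772605776787 [-0.43457162  1.76168538  1.89992382] [ 0.5166438  -0.38056738  0.11874981]
0.13 [-0.8 -0.1  0.4] 0.0
0.26 [-0.4 -0.5  0.3] 0.0
0.38 [0.9 0.1 0.5] 0.0
0.51 [ 0.4 -0.5 -0.4] 0.0
0.64 [ 0.3 -0.5  0.1] 0.0
0.77 [-0.1  0.5 -0.3] 0.0
0.9 [-0.4 -0.9  0.7] 0.0
1.02 [ 0.8 -0.9  0.2] 0.0
1.15 [-0.   0.3  0.3] 0.0
1.28 [ 0.1  0.  -0.6] 0.0
7.2833 [ 0.49050057 -0.24633995  0.075     ]
```

View pics/c1.png

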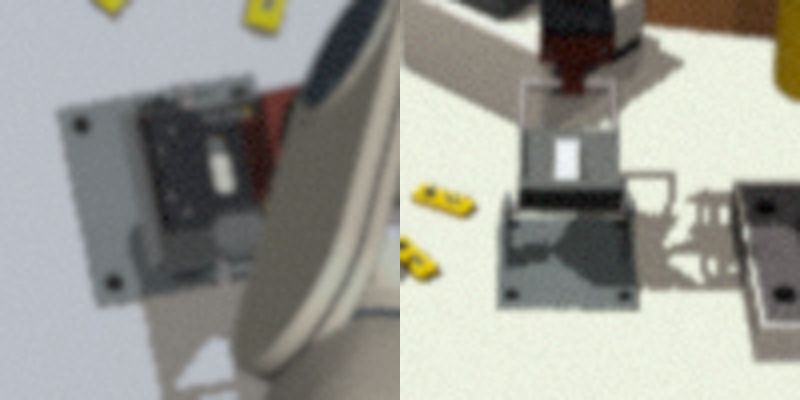

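The fingers closed to zero width and the swing did nothing: the tray and cartridge are unchanged. I'll go back above the bar and look with the wrist camera.

```bash
python3 - <<'E'
from h import *
movel(get_tcp_pos()+.06*UP); command_gripper(.6); print(get_grip_width())
move_pose(BAR+[0,0,.09],down(YAW)); im,T=snap("wrist","w1")
print(proj("wrist",[BAR,BAR+.044*HY,BAR-.044*HY,get_tcp_pos()],T)/.64, get_tcp_pos())
E
```

```text
0.6003781846127103
[[405.15262052 303.52699853]
 [405.04822736 381.21738331]
 [405.26441165 219.75754171]
 [401.96088466 361.4488799 ]] [ 0.51643781 -0.3792343   0.22797288]
```

View pics/w1.png

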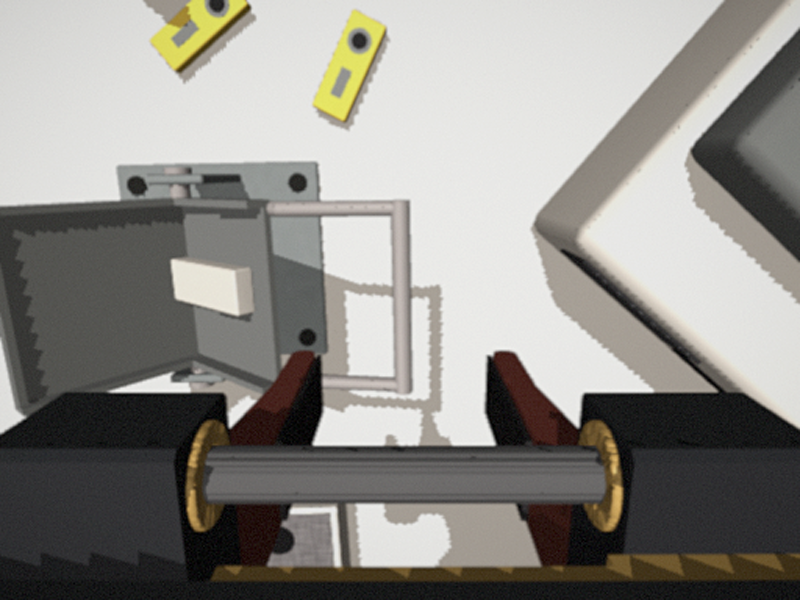

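The bar projects exactly where predicted (column 402, centre row ~296), so the pose is right. I'll try the grasp again and watch it.

```bash
python3 - <<'E'
from h import *
p=BAR-.019*UP
movel(p,v=.15); im1=read_camera("wrist"); print(get_tcp_pos(),get_grip_width())
command_gripper(0); print(get_grip_width(),get_finger_force(),get_ft_force()); wait(.3);print(get_grip_width(),get_finger_force()); im2=read_camera("wrist")
o=cv2.convertScaleAbs(np.vstack([im1[60:350,:,::-1],im2[60:350,:,::-1]]),alpha=1.4); cv2.imwrite("pics/c2.png",o)
E
```

```text
[ 0.51741737 -0.38097952  0.12002136] 0.6038890248689359
0.005041446121809876 0.7078742980957031 [-0.13342788  0.50073259  2.01597031]
0.0013016829938270501 0.8519998379051685
```

View pics/c2.png

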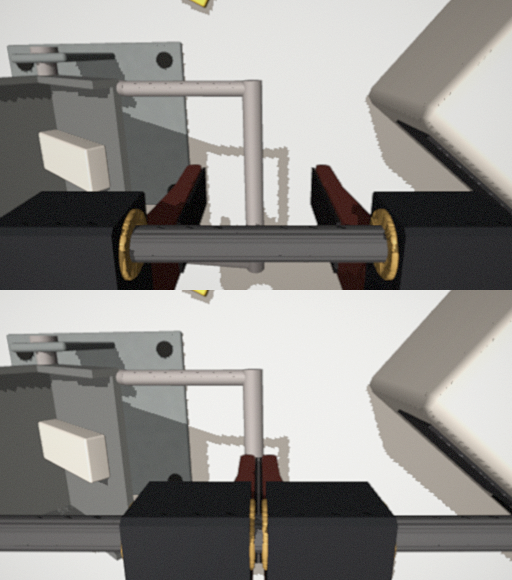

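```bash
python3 - <<'E'
from h import *
T2=pose("wrist"); T1=np.load("pics/w1.npz")["T"]
print(tri(ray("wrist",(258,130),T1),ray("wrist",(253.5,147),T2)), T2[:3,3],T1[:3,3])
# width of bar: px
for T in (T1,T2): print(proj("wrist",[bar(0)-.048*HY-.005*HX,bar(0)-.048*HY+.005*HX],T))
print(get_tcp_pos(),get_ee_rot(),get_grip_width())
E
```

```text
(array([ 0.5702079 , -0.36881408,  0.18362909]), np.float64(0.00031903219897806457)) [ 0.58255397 -0.36770443  0.30473566] [ 0.58227422 -0.3671176   0.41337464]
[[265.66431899 135.555667  ]
 [253.08694291 135.54862427]]
[[268.38619146 151.72637478]
 [247.86665421 151.70644374]]
[ 0.51665079 -0.3806336   0.11876855] [3.44179901e-05 9.95397748e-01 9.58296261e-02 7.48852925e-05] 0.00759807950362171
```

The shut fingers cover the bar in the picture, so the bar may be lower than measured. I'll feel its height with the closed fingertips.

```bash
python3 - <<'E'
from h import *
movel(BAR+.03*UP,v=.15)
print(get_tcp_pos()); print(movel(BAR-.05*UP,v=.04,until_force=4),get_tcp_pos(),get_ft_force(),get_time()); movel(get_tcp_pos()+.01*UP)
snap("wrist","w3")
E
```

```text
[ 0.5165348  -0.38066666  0.16764558]
True [ 0.51657934 -0.38064145  0.11855348] [-1.21476108  1.63946578  4.91506199] 13.4833
```

View pics/w3.png

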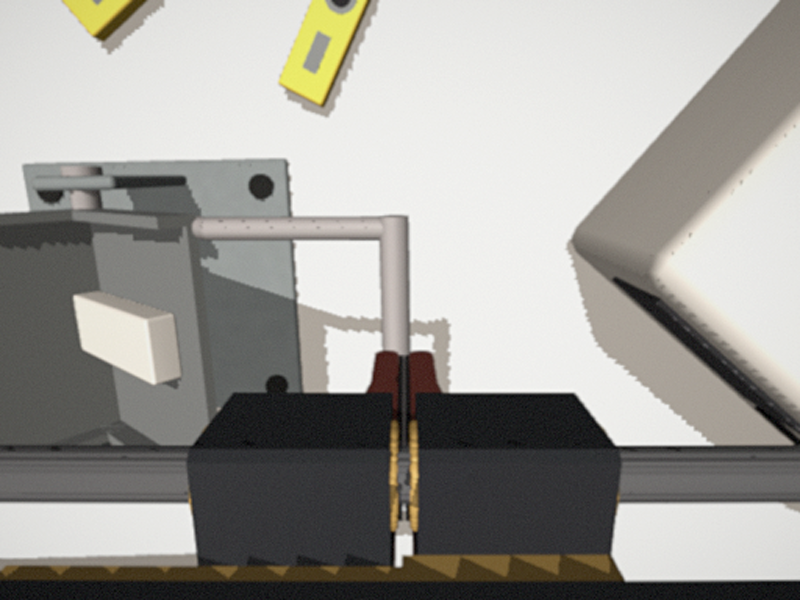

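```bash
python3 - <<'E'
from h import *
np.set_printoptions(precision=4,suppress=True)
T1=np.load("pics/w1.npz")["T"];T3=np.load("pics/w3.npz")["T"]
tc=lambda x,y:ray("top",(355+x/4-.4,155+y/4-.4)); sc=lambda x,y:ray("side",(255+x/6-.4,100+(y-300)/6-.4))
rs={"top":tc(380,30),"side":sc(65,335),"w1":ray("wrist",np.array([402,207])*.64,T1),"w3":ray("wrist",np.array([396,226])*.64,T3)}
for z in (.1135,.125,.1377): print(z,{k:atz(r,z)[:2] for k,r in rs.items()})
print(get_tcp_pos(),tri(*rs.values()),tri(rs["w1"],rs["w3"]),tri(rs["w1"],rs["side"]),tri(rs["w3"],rs["top"]))
E
```

```text
0.1135 {'top': array([ 0.565 , -0.3817]), 'side': array([ 0.5732, -0.4069]), 'w1': array([ 0.5643, -0.3695]), 'w3': array([ 0.5638, -0.3691])}
0.125 {'top': array([ 0.5632, -0.3769]), 'side': array([ 0.5696, -0.3893]), 'w1': array([ 0.565 , -0.3694]), 'w3': array([ 0.5649, -0.369 ])}
0.1377 {'top': array([ 0.5614, -0.3716]), 'side': array([ 0.5655, -0.3699]), 'w1': array([ 0.5658, -0.3693]), 'w3': array([ 0.5661, -0.369 ])}
[ 0.5167 -0.3807  0.1285] (array([ 0.5647, -0.3699,  0.1378]), np.float64(0.0037281796300434595)) (array([ 0.5653, -0.3692,  0.1291]), np.float64(0.00020248362923476086)) (array([ 0.5656, -0.3694,  0.138 ]), np.float64(0.0002122752491499307)) (array([ 0.5637, -0.3704,  0.1372]), np.float64(0.0027198679724977437))
```

All the pictures say z=0.138, but the contact and the occlusion in this view say the bar is about 24 mm lower in tool coordinates. I'll trust touch, grip deeper, and swing while watching the forces.

```bash
python3 - <<'E'
from h import *
movel(get_tcp_pos()+.02*UP); command_gripper(.6)
p=BAR.copy();p[2]=.0945
print(movel(p,v=.12,until_force=6),get_tcp_pos()); command_gripper(0); print(get_grip_width(),get_finger_force(),get_ft_force(),get_tcp_pos(),get_time())
if get_grip_width()>.06:
    for th in (.04,.08,.12):
        movel(bar(th)-(.019+.0242)*UP,v=.06); print(th,get_tcp_pos(),np.round(get_ft_force(),1),get_grip_width(),get_finger_force())
E
```

```text
False [ 0.51677495 -0.38071728  0.09457299]
0.10247704095642932 29.963880479335785 [-1.41448658  7.80410569  4.75341988] [ 0.51616942 -0.3784953   0.09459144] 16.35
0.04 [ 0.51563476 -0.37621027  0.09946601] [ 0.7  7.  -1.4] 0.10646522112329186 29.960942566394806
0.08 [ 0.51501053 -0.37346309  0.10499432] [ 1.2  6.4 -2.3] 0.10430326999032637 30.00732421875
0.12 [ 0.51434878 -0.37046954  0.11041552] [ 0.3  6.4 -4. ] 0.10246566213630445 30.020342767238617
```

```bash
python3 - <<'E'
from h import *
for th in np.arange(.24,1.30,.13):
    movel(bar(th)-.0432*UP,v=.12); f=get_ft_force(); print(round(th,2),get_tcp_pos(),np.round(f,1),round(get_grip_width(),3))
    if np.linalg.norm(f)>35 or get_grip_width()<.06: print("stop");break
wait(.3); print(get_time()); t,_=snap("top","t2");s,_=snap("side","s2")
c=lambda im,x,y:cv2.resize(im[y:y+100,x:x+100],(400,400),interpolation=cv2.INTER_CUBIC)
cv2.imwrite("pics/c3.png",cv2.convertScaleAbs(np.hstack([c(t,345,145),c(s,235,85)])[...,::-1],alpha=1.5))
E
```

```text
0.24 [ 0.51231688 -0.3604455   0.12585276] [ 0.1  5.5 -3.1] 0.103
0.37 [ 0.50974259 -0.34813156  0.14054713] [-1.5  3.2 -3. ] 0.105
0.5 [ 0.50698701 -0.33454191  0.15326779] [-5.3  0.1  0.1] 0.107
0.63 [ 0.50388005 -0.31936646  0.16429287] [-6.9 -2.1  2.7] 0.104
0.76 [ 0.501114   -0.30226686  0.17314354] [-7.  -3.1  5. ] 0.106
0.89 [ 0.49792225 -0.28408786  0.17950606] [-6.2 -0.7  7.4] 0.104
1.02 [ 0.4942148  -0.26481599  0.18299198] [-5.5 -0.2  8.3] 0.104
1.15 [ 0.49017935 -0.24526094  0.18392697] [-7.3  0.9  8. ] 0.105
1.28 [ 0.48611983 -0.22575727  0.18212727] [-6.5  1.3  8.8] 0.103
20.2333
```

View pics/c3.png

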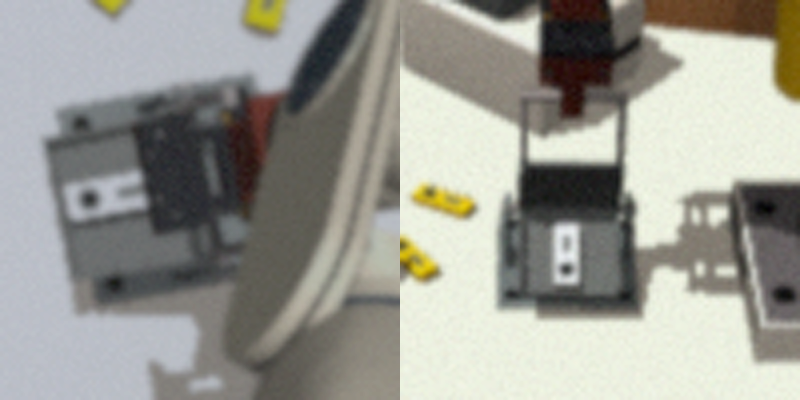

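The cartridge has tumbled and lies face up near the lip of the second pan, at top crop (103,193) with its well at (88,198). The swing also shows the tool's reported z is consistently about 24 mm low. Now I level the tray by swinging back to 0.873, let go, and measure the cartridge.

```bash
python3 - <<'E'
from h import *
for th in (1.14,1.0,.873):
    movel(bar(th)-.0432*UP,v=.1)
command_gripper(.4); print(get_ft_force(),get_tcp_pos())
movel(get_tcp_pos()+.06*UP,v=.2); print(get_time())
# move over pan 2, tool x towards -HY.. view with wrist
move_pose(HINGE+.03*HX+[0,0,.21],down(YAW+np.pi/2)); 
w,T=snap("wrist","w4"); t,_=snap("top","t3"); s,_=snap("side","s3"); print(get_time(),get_tcp_pos(),get_joint_pos())
c=lambda im,x,y:cv2.resize(im[y:y+75,x:x+100],(400,300),interpolation=cv2.INTER_CUBIC)
cv2.imwrite("pics/c4.png",cv2.convertScaleAbs(np.hstack([cv2.resize(w,(0,0),fx=.75,fy=.75)[:,:384],np.vstack([c(t,325,155),c(s,235,95)])[:288] if 0 else np.vstack([c(t,325,155),c(s,235,95)])[:576:2,::2]])[...,::-1],alpha=1.5)) if 0 else cv2.imwrite("pics/c4.png",np.hstack([cv2.resize(cv2.convertScaleAbs(w[...,::-1],alpha=1.4)[:, 56:456],(400,384))[:, :],cv2.resize(cv2.convertScaleAbs(np.vstack([c(t,325,155),c(s,235,95)])[...,::-1],alpha=1.5),(400,600))[:384] if 0 else cv2.convertScaleAbs(c(s,235,95)[...,::-1],alpha=1.5)[:, :].repeat(1,0) if 0 else cv2.copyMakeBorder(cv2.convertScaleAbs(c(s,235,110)[...,::-1],alpha=1.5),0,84,0,0,cv2.BORDER_CONSTANT)]))
E
```

```text
[-0.26056908 -0.83361961  0.83016996] [ 0.49815541 -0.2854835   0.17675633]
22.45
23.925 [ 0.48466867 -0.21696938  0.28459053] [-4.43318957e-01  1.90597964e-01  1.74870334e+00 -5.93641297e-06
  1.20295974e+00 -6.34575229e-01]
```

View pics/c4.png

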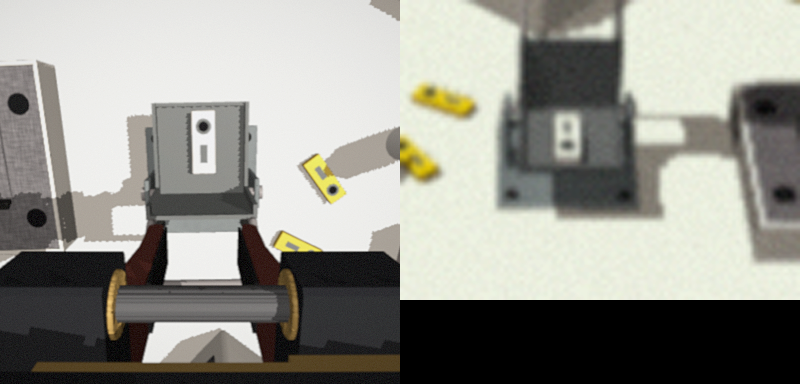

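The cartridge sits face up on the level pan, at wrist (259,142) and side crop (567,137), and lies parallel to the tray's x axis. Next I compute its position in both views.

```bash
python3 - <<'E'
from h import *
np.set_printoptions(precision=4,suppress=True)
T=np.load("pics/w4.npz")["T"]; T2=T.copy();T2[2,3]+=.024
s=ray("side",(235+167/4-.4,110+137/4-.4))
for n,t in (("raw",T),("shift",T2)):
    w=ray("wrist",(259,141.5),t); p=atz(w,.087); print(n,p,tri(w,s),"rel",(p-HINGE)@HX,(p-HINGE)@HY)
    a,b=[atz(ray("wrist",u,t),.087) for u in ((258.5,110.5),(259,173))]; print("ends",a,b,np.linalg.norm(a-b))
    a,b=[atz(ray("wrist",u,t),.087) for u in ((247,142),(271,142))]; print("width",np.linalg.norm(a-b))
    print("lip/pan corners",[atz(ray("wrist",u,t),.081) for u in ((208,103),(304,103))])
p=atz(s,.087);print("side",p,(p-HINGE)@HX,(p-HINGE)@HY)
E
```

```text
raw [ 0.4803 -0.1838  0.087 ] (array([ 0.4798, -0.1839,  0.0862]), np.float64(0.0005284013683041482)) rel 0.06334943805097648 -0.00190106888258989
ends [ 0.4734 -0.1511  0.087 ] [ 0.4871 -0.2185  0.087 ] 0.06877948799320911
width 0.026628320564841306
lip/pan corners [array([ 0.4174, -0.1538,  0.081 ]), array([ 0.5208, -0.1337,  0.081 ])]
shift [ 0.4807 -0.1858  0.087 ] (array([ 0.4802, -0.1861,  0.0845]), np.float64(0.0005741990410083694)) rel 0.061310015468213554 -0.0019367052095786773
ends [ 0.4734 -0.1511  0.087 ] [ 0.4879 -0.2227  0.087 ] 0.07308704231078546
width 0.028296011624568556
lip/pan corners [array([ 0.414, -0.154,  0.081]), array([ 0.5238, -0.1326,  0.081 ])]
side [ 0.4791 -0.1831  0.087 ] 0.06429630772354163 -0.0008698573668654291
```

The known 70 × 26 mm size fits the unshifted camera pose, so the real fingertips end about 24 mm above the reported TCP. I'll grasp with that tip offset, guarding on force, then look at the slot from above.

```bash
python3 - <<'E'
from h import *
np.set_printoptions(precision=4,suppress=True)
q=down(YAW+np.pi/2); command_gripper(.55)
c=HINGE+.0637*HX-.0015*HY
p=c.copy();p[2]=.13;movel(p,v=.2); p[2]=.057; print(movel(p,v=.06,until_force=5),get_tcp_pos())
command_gripper(0); print(get_grip_width()*88,get_finger_force(),get_ft_force(),get_time())
if get_grip_width()*88>20:
    p[2]=.20; movel(p,v=.2); print(get_grip_width()*88)
    move_pose([.475,.10,.20],q); w,T=snap("wrist","w5"); print(get_tcp_pos(),get_time(),get_joint_pos()); print(proj("wrist",[[.460,.1777,.035]],T)/.64)
E
```

```text
False [ 0.4801 -0.1836  0.0574]
25.48153779549309 29.998724162578583 [0.0647 0.656  1.9656] 27.1583
25.876892426912704
[0.4752 0.0991 0.1997] 29.1667 [ 0.1812  0.2162  1.9301 -0.0003  0.9957 -0.0097]
[[401.662  150.7425]]
```

View pics/w5.png

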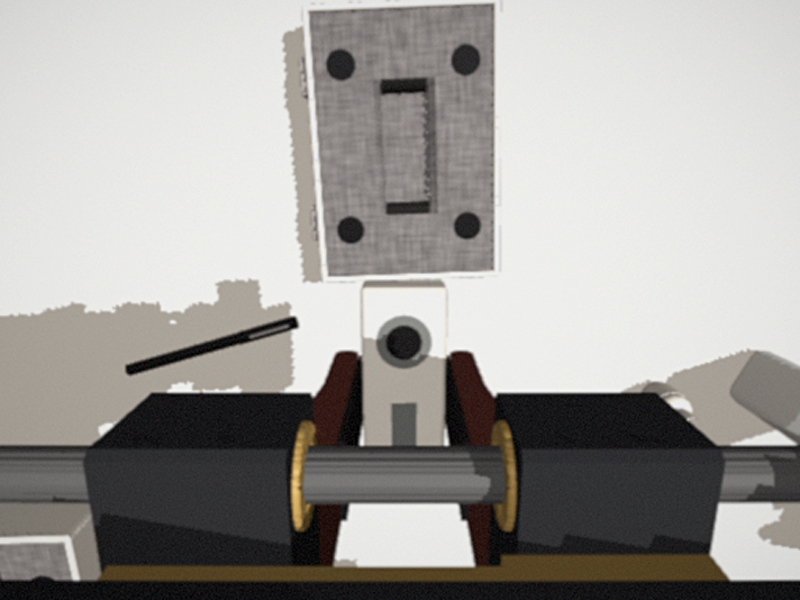

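The cartridge is held face up. In this picture the slot centre is at about (408,145) and the dots at (341,64), (466,59), (350,230) and (467,226). I compute the slot pose and how the cartridge sits in the hand.

```bash
python3 - <<'E'
from h import *
np.set_printoptions(precision=4,suppress=True)
T=np.load("pics/w5.npz")["T"]; k=.64
g=lambda u,z:atz(ray("wrist",np.array(u)*k-.2,T),z)
H=[g(u,.035) for u in ((341,64),(466,59),(350,230),(467,226))]; S=[g(u,.035) for u in ((380,80),(434,78),(386,213),(437,211))]
print(np.mean(H,0),np.mean(S,0)); 
for Q in (H,S):
    a=(Q[0]+Q[1]-Q[2]-Q[3])/2; b=(Q[1]+Q[3]-Q[0]-Q[2])/2; print("len",np.linalg.norm(a),np.degrees(np.arctan2(a[1],a[0])),"wid",np.linalg.norm(b),np.degrees(np.arctan2(b[1],b[0])))
tcp=np.array([.4752,.0991,.1997])
e=[g(u,tcp[2]+.0296) for u in ((362,286),(447,286))]; m=np.mean(e,0)-tcp; print("end",m@HX,m@HY,np.linalg.norm(e[0]-e[1]),"well",(g((403,342),tcp[2]+.0296)-tcp)@HX, "tool deg",np.degrees(YAW)+90)
E
```

```text
[0.4621 0.1802 0.035 ] [0.4641 0.1808 0.035 ]
len 0.10053215618213189 102.90842160896365 wid 0.07606741323145706 13.087038203096089
len 0.08032123774909464 103.21411225382627 wid 0.0330059595216692 13.15266323451576
end 0.03377353524625169 -0.0015459624160921693 0.02533338922424312 well 0.016284849741974767 tool deg 101.0007896665118
```

```bash
python3 - <<'E'
from h import *
q=down(np.radians(103.1)); p=np.array([.462,.1816,.08])
move_pose(p,q); p[2]=.035; movel(p,v=.1); f0=get_ft_force(); p[2]=.0135
print(movel(p,v=.03,until_force=6),get_tcp_pos(),"bottom",get_tcp_pos()[2]+.0176,get_ft_force()-f0,get_time(),get_joint_pos())
t,_=snap("top","t6"); s,_=snap("side","s6")
E
```

```text
False [0.46204536 0.18160907 0.01350399] bottom 0.031103985895582987 [ 0.10127678  0.08026318 -0.14632852] 31.2667 [ 3.50553276e-01  5.45349812e-01  2.00883523e+00 -5.58479281e-05
  5.87411801e-01  1.21918971e-01]
```

```bash
python3 - <<'E'
from h import *
f0=get_ft_force(); p=get_tcp_pos(); p[2]=.0095
print(movel(p,v=.02,until_force=5),get_tcp_pos(),get_ft_force()-f0)
command_gripper(.5); print(get_tcp_pos(),get_ft_force())
p=get_tcp_pos();p[2]=.10;movel(p,v=.2)
d=np.array([np.cos(np.radians(103.1)),np.sin(np.radians(103.1)),0])
movel(p-.06*d+[0,0,.08],v=.25); w,T=snap("wrist","w6"); print(get_tcp_pos(),get_time(),proj("wrist",[[.462,.1804,.044]],T)/.64)
E
```

```text
True [0.46241805 0.18187893 0.01139451] [1.48526045 1.09585387 0.98697361]
[0.46189627 0.18162722 0.01140322] [ 0.25237459 -0.10417023  0.14571816]
[0.47417209 0.12330922 0.17815441] 33.275 [[402.45124554 186.13949349]]
```

View pics/w6.png

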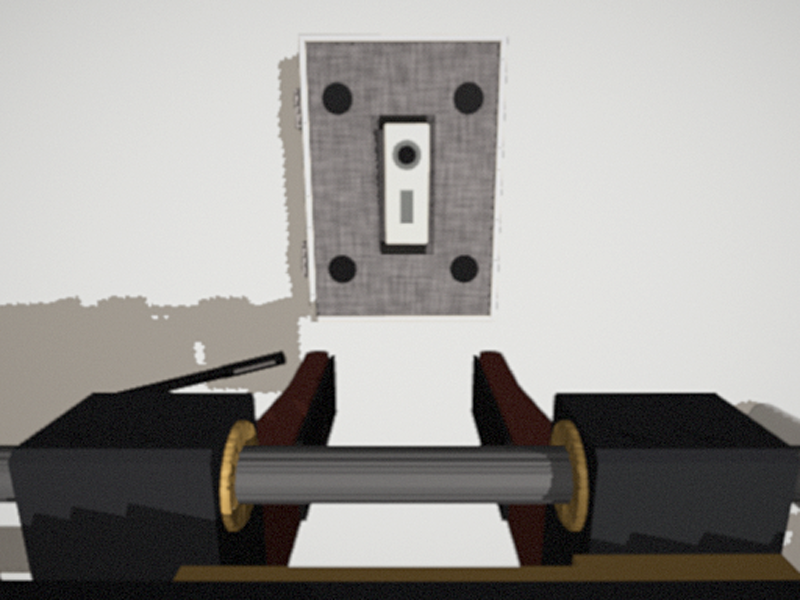

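The cartridge lies in the slot face up and centred at (407,185). Now I press it home with the shut fingers.

```bash
python3 - <<'E'
from h import *
command_gripper(0); p=np.array([.462,.1808,.05]); movel(p,v=.25); f0=get_ft_force()
p[2]=.026; movel(p,v=.05); p[2]=.022
while p[2]>.006:
    movel(p,v=.03); f=(get_ft_force()-f0)[2]; print(np.round([p[2],get_tcp_pos()[2],f],4))
    if f>24: break
    p[2]-=.0015
p[2]=.10; movel(p,v=.2); movel([.474,.123,.178],v=.25); snap("wrist","w7"); print(get_time())
im=np.load("pics/w7.npz")["im"][20:210,180:330,::-1]; cv2.imwrite("pics/c7.png",cv2.resize(cv2.convertScaleAbs(im,alpha=1.4),(450,570),interpolation=cv2.INTER_CUBIC))
E
```

```text
[0.022  0.0219 0.0449]
[ 0.0205  0.0205 -0.2542]
[ 0.019   0.0189 -0.8378]
[0.0175 0.0179 5.0855]
[ 0.016   0.0169 12.5316]
[ 0.0145  0.0152 10.2613]
[0.013  0.0135 7.1059]
[1.15000e-02 1.31000e-02 2.26652e+01]
[1.0000e-02 1.3000e-02 4.3736e+01]
38.9
```

View pics/c7.png

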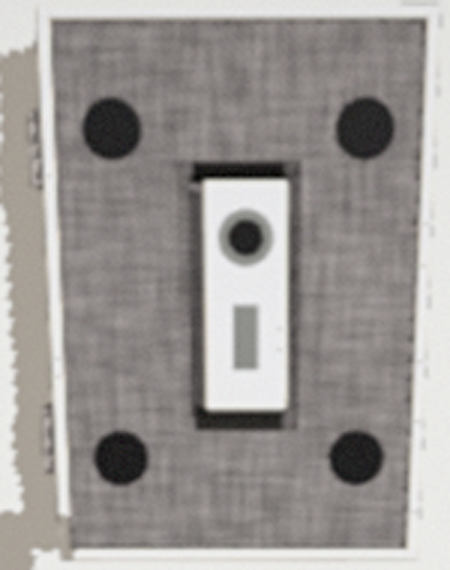

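The pads gave way at about 12 N, then it hit the floor at tool z 0.013, exactly the height expected for home. The crop shows it centred, straight and face up.

```bash
python3 -c "
from station import *
print(job_done(),get_time())"
```

```text
the job is handed in; nothing more can be done
the job is handed in; nothing more can be done
```

I handed the job in at about 39 s, with no verdict returned: the cartridge tumbled face up in the second pan and is now pressed fully home, face up, in the small grey case's slot; the arm never went near the bottles and has let go of everything.

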